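# Post the reject candle into the re-melt bin

### The arm

A 7-joint arm with a two-finger parallel gripper is mounted at the origin on the work surface. World frame = base frame: x ahead of the robot, y to its left, z up, the work surface at z = 0. Lengths are in m, angles in rad, forces in N, time in s.
With the tool pointing down it reaches from about 0.425 to 0.975 m from the base axis. Payload 16.7 kg.
Tool frame: the origin (TCP) lies midway between the tips of the shut fingers; the grasp point (between the pads) lies 19 mm behind it; z points along the fingers, y is the direction in which the jaws open and shut (so a half turn about z gives the same grasp; the last joint's range is limited). The gripper opens to 85 mm and grips with 20 to 120 N. Pads are 22 mm wide; open, the fingers measure 114 mm over their backs; the gripper's body (76 mm by 85 mm) begins 54 mm behind the grasp point. The pads swing forward as they close: fully open they stand 13 mm farther back than shut.
Start: joints at [1.014, 0.426, 0.074, 1.606, -0.034, 1.111, -0.067], TCP at [0.267, -0.62, 0.231] pointing down, gripper open.
Joint ranges: [-2.85, 2.85], [-0.5, 2.14], [-1.23, 1.37], [0.21, 2.46], [-1.02, 4.16], [0.16, 2.05], [-2.73, 2.73]. Speed limits (rad/s): [1.89, 1.89, 2.39, 2.39, 3.01, 3.01, 3.01].

### API

Orientations are given as a 3x3 rotation matrix whose columns are the frame's x, y, z axes.
In Python, from bench import move_pose, movel, set_joints, open_gripper, close_gripper, sleep, solve_ik, camera, camera_params, IKError, finish_job, get_time_s, get_q, get_qd, get_effort, get_tool_pos, get_tcp_rot, get_contact_force, get_wrist_torque, get_opening gives the robot as it stands. Calls block until the motion is done:
- move_pose(position, orientation): joint-space move of the TCP to a pose.
- movel(position, rate=0.15, rot=None, contact_N=None): straight line of the TCP; rot=None keeps the orientation; rate is the mean speed in m/s. With contact_N (N) it stops when the force on the tool has changed by that much, and returns True; else False.
- set_joints(angles): joint-space move.
- open_gripper() and close_gripper(strength=None): open the fingers fully, or close them until they stop; strength is the grip in N (None keeps the last).
- sleep(seconds).
- solve_ik(position, orientation): joint angles nearest the present ones, or None.
- camera(name): name is "side" or "top" or "wrist"; returns (picture, depth): 384x512x3 uint8, blue, green, red; 384x512 float32, m along the optical axis (not along the pixel's ray), 0 where there is no reading.
- camera_params(name): a dict with "fx", "fy", "cx", "cy" (pixels), "extrinsics" (4x4, takes a point from world to camera coordinates). Camera axes: x right, y up, looking along -z (the intrinsics and any distortion apply to the point x, -y, -z); pixel columns grow to the right and rows downward; lengths in m; the calibration is good to about 2 mm. A picture is of the moment at which its call begins: read the wrist's pose just before it. camera_params takes no time and is no camera call; for the wrist camera it gives the pose at the moment of the call.
A pose or a line that the arm cannot do raises IKError and nothing moves.
- finish_job(): hands the job in, once; it reports no verdict.
Readings, each from a call of its own:
- get_time_s(): time.
- get_q(): joint angles.
- get_qd(): joint speeds.
- get_effort(): joint torques, N m.
- get_tool_pos(): TCP position.
- get_tcp_rot(): TCP orientation.
- get_contact_force(): force on the tool from outside, world axes, zero at the start.
- get_wrist_torque(): the same for the moment, N m.
- get_opening(): opening from 0.0 (shut) to 1.0 (fully open).
Only numpy, scipy, OpenCV 4.12 (cv2) and the standard library are available. Lean on these libraries where they do the work, as an engineer would, in place of code of your own. Each camera call takes 0.05 s, during which the arm holds its last target. There are 200 camera calls.

### The job

The red candle is a reject: take it from the inspection board and push it down through the sprung yellow flap in the top of the green re-melt bin. Keep hold of it until its lower half is through the flap, then let go so that it drops inside and the flap swings shut behind it. Leave the other candles and the glass cup where they stand.

Things in the scene. Friction and masses are not known exactly. Their poses are not given: they have to be found in the camera images.
- red_candle: The reject: a red pillar candle of wax, a plain upright cylinder 46 mm in diameter and 90 mm tall (plus a thin 11 mm soft wick on top that needs no care), about 0.11 to 0.18 kg, standing on the plywood board. Origin at the centre of its underside, z up along the candle.
- bin: Green sheet-metal re-melt bin, fixed, 150 (its x) by 190 (its y) by 215 mm high, turned up to 25 degrees; 4 mm walls, inner floor 6 mm up, its +x wall clear. Origin: centre of its underside, z up. Its flat top has a mouth 100 (x) by 150 mm (y), centred over the origin, closed flush by a yellow flap. Two dark hinge barrels stand 5 mm proud along the mouth's -x edge.
- flap (a joint): Angle of the yellow flap (98 by 146 mm, 3 mm thick), hinged along the mouth's -x edge, parallel to the bin's y: 0 = shut and level; grows as it is pushed down into the bin, to 1.5 rad hanging. A light spring shuts it: under 1 N opens it, and a candle let go half-way through the mouth falls in by its own weight.
- ivory_candle: Bystander: an ivory candle of the same size as the red one, upright on the board. Origin at the centre of its underside.
- blue_candle: Bystander: a dark blue candle of the same size, upright on the board. Origin at the centre of its underside.
- glass_cup: Bystander: open green glass cup, 66 mm across the rim, 85 mm tall, upright. Origin: centre of its underside. The three candles and the cup stand at the corners of a square of about 125 mm (between centres), in any order, on a fixed plywood board, 240 by 250 mm, 12 mm thick.

How it is judged:
By the outcome, as a careful person would: the job done as asked, in the order asked, and still so for the second after the job is handed in, with the robot touching nothing.
It also fails if it takes over 42 s, if anything falls off the work surface, if the arm or the gripper's body presses on something with over 40 N, if the wrist force passes 120 N, or if a joint passes its speed limit or range.

## Working session

There is one attempt and no reset: what is moved stays moved. The work goes in short steps, each a Python script; the robot and the scene stay as the last script left them, time stands still between calls to the robot, and variables do not carry over. Pictures are saved under pics/ and viewed, about 8 in all and at most 12, crops included, and the job is handed in when it is done.

```bash
mkdir -p pics; ls
python3 - <<'E'
from bench import *
import cv2,numpy as np
for n in("top","side"):
    im,d=camera(n); p=camera_params(n); np.savez(f"pics/{n}.npz",im=im,d=d,**{k:np.array(v) for k,v in p.items()})
    cv2.imwrite(f"pics/{n}.png",im); print(n,p,(d>0).mean())
print(get_time_s(),get_tcp_rot())
a=cv2.imread("pics/top.png");b=cv2.imread("pics/side.png")
E
```

```text
pics
top {'fx': 467.34047639653164, 'fy': 467.34047639653164, 'cx': 245.5618849022998, 'cy': 195.666141840743, 'extrinsics': array([[-8.67656050e-04, -9.99991575e-01, -4.01199767e-03,
        -2.56087704e-02],
       [ 9.93203589e-01, -1.32869625e-03,  1.16382409e-01,
        -5.66521823e-01],
       [-1.16386759e-01, -3.88375059e-03,  9.93196375e-01,
        -1.19902497e+00],
       [ 0.00000000e+00,  0.00000000e+00,  0.00000000e+00,
         1.00000000e+00]])} 0.996063232421875
side {'fx': 374.99964976991436, 'fy': 374.99964976991436, 'cx': 259.80592590426585, 'cy': 197.04995828830215, 'extrinsics': array([[-0.67683492, -0.73611988,  0.00469106,  0.34226171],
       [ 0.70093021, -0.64250603,  0.30964954, -0.44316814],
       [-0.22492515,  0.21286972,  0.95083919, -0.72029259],
       [ 0.        ,  0.        ,  0.        ,  1.        ]])} 0.9959309895833334
0.1 [[ 9.18424997e-01  3.95594806e-01 -5.24068365e-04]
 [ 3.95595141e-01 -9.18424498e-01  9.62598250e-04]
 [-1.00518356e-04 -1.09139319e-03 -9.99999399e-01]]
```

View pics/top.png

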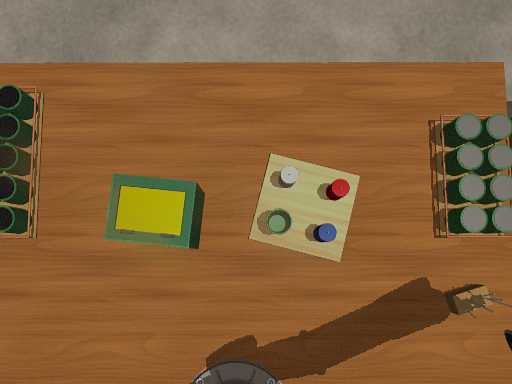

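View pics/side.png

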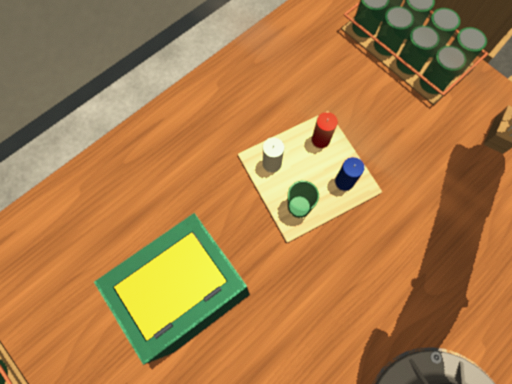

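Top view: red candle at (338,189), ivory (289,176), blue (325,233), cup (278,222). The bin's flap is centred at (150,210), with the hinges on the robot side (row ~233). The side view agrees.

```bash
cat > h.py <<'E'
import numpy as np,cv2
def ray(p,u,v,z):
    E=np.array(p["extrinsics"]);R,t=E[:3,:3],E[:3,3];C=-R.T@t
    d=R.T@np.array([(u-p["cx"])/p["fx"],-(v-p["cy"])/p["fy"],-1.]);s=(z-C[2])/d[2];return C+s*d
def pt(p,u,v,dep):
    E=np.array(p["extrinsics"]);R,t=E[:3,:3],E[:3,3]
    return R.T@(np.array([(u-p["cx"])/p["fx"]*dep,-(v-p["cy"])/p["fy"]*dep,-dep])-t)
def cloud(p,d):
    E=np.array(p["extrinsics"]);R,t=E[:3,:3],E[:3,3]
    v,u=np.indices(d.shape);c=np.stack([(u-p["cx"])/p["fx"]*d,-(v-p["cy"])/p["fy"]*d,-d],-1)
    return (c-t)@R
def masks(im):
    H,S,V=cv2.split(cv2.cvtColor(im,cv2.COLOR_BGR2HSV))
    return {"red":((H<5)|(H>172))&(S>170)&(V>60),"blue":(H>110)&(H<130)&(S>120)&(V>50),
     "yellow":(H>24)&(H<34)&(S>200)&(V>100)}
def flap(P,m,z=.215):
    k=m&(abs(P[...,2]-z)<.02);xy=P[k][:,:2].astype(np.float32);c,s,a=cv2.minAreaRect(xy)
    return c,s,a,P[k][:,2].mean(),k.sum()
E
python3 - <<'E'
from h import *
for n in("top","side"):
    p=dict(np.load(f"pics/{n}.npz"));P=cloud(p,p["d"]);m=masks(p["im"])
    print(n,"flap",flap(P,m["yellow"]))
    # flap edges via rays on the plane z=.215
    cs=max(cv2.findContours(m["yellow"].astype(np.uint8),0,1)[0],key=cv2.contourArea)
    q=np.array([ray(p,*c[0],.215)[:2] for c in cs],np.float32);print(" rayflap",cv2.minAreaRect(q))
    for c in("red","blue"):
        k=m[c]&(P[...,2]>.03)&(P[...,2]<.13);Q=P[k];t=Q[Q[:,2]>.097]
        print(c,k.sum(),"ztop",np.percentile(Q[:,2],95),"top c",cv2.minEnclosingCircle(t[:,:2].astype(np.float32)),len(t))
E
```

```text
top flap ((0.5133236646652222, 0.18716788291931152), (0.14700931310653687, 0.09745219349861145), 83.80796813964844, np.float64(0.21396597598308706), np.int64(2781))
 rayflap ((0.5132849216461182, 0.186887726187706), (0.14604122936725616, 0.09751453995704651), 83.9654312133789)
red 247 ztop 0.10489716359255064 top c ((0.5790265202522278, -0.2616569399833679), 0.02260199934244156) 234
blue 240 ztop 0.10476148164523028 top c ((0.4675104320049286, -0.22620294988155365), 0.022299902513623238) 235
side flap ((0.5402311086654663, 0.25659501552581787), (0.00047782136243768036, 0.05544992536306381), 83.71357727050781, np.float64(0.2158916777632809), np.int64(6))
 rayflap ((0.5124861598014832, 0.25964441895484924), (0.0, 0.0), 0.0)
red 231 ztop 0.10489574330655888 top c ((0.5791172385215759, -0.2531614601612091), 0.01659378409385681) 65
blue 314 ztop 0.1060738585247766 top c ((0.4668549597263336, -0.225791335105896), 0.02252793312072754) 314
```

```bash
cat >> h.py <<'E'
a=np.deg2rad(83.9);BY=np.array([np.cos(a),np.sin(a),0]);BX=np.array([BY[1],-BY[0],0]);Z=np.array([0,0,-1.])
RA=np.stack([np.cross(BY,Z),BY,Z],1);RB=np.stack([np.cross(-BY,Z),-BY,Z],1)
RED=np.array([.579,-.2615]);BIN=np.array([.5133,.187])
E
python3 - <<'E'
from bench import *
from h import *
drop=np.r_[BIN+.008*BX[:2],.36]
for n,R in(("A",RA),("B",RB)):
    print(n,[None if (q:=solve_ik(p,R)) is None else np.round(q,2) for p in(np.r_[RED,.22],np.r_[RED,.057],np.r_[RED,.36],drop,drop-[0,0,.17])])
R=RB if solve_ik(np.r_[RED,.22],RB) is not None and abs(solve_ik(np.r_[RED,.22],RB)[6])<abs(solve_ik(np.r_[RED,.22],RA)[6]) else RA
print("use B" if R is RB else "use A")
move_pose(np.r_[RED,.22],R)
p=camera_params("wrist");im,d=camera("wrist");cv2.imwrite("pics/w1.png",im)
P=cloud(p,d);m=masks(im)["red"];t=P[m&(abs(P[...,2]-.103)<.006)]
print(len(t),cv2.minEnclosingCircle(t[:,:2].astype(np.float32)) if len(t) else 0,get_tool_pos(),get_time_s())
E
```

```text
A [array([ 0.74,  0.42, -0.55,  1.68,  0.25,  1.1 ,  1.58]), array([ 0.7 ,  0.61, -0.51,  1.8 ,  0.39,  0.83,  1.47]), array([ 0.74,  0.32, -0.54,  1.51,  0.17,  1.36,  1.65]), array([ 0.28,  0.23, -0.87,  1.67,  0.18,  1.33,  0.85]), array([ 0.33,  0.44, -1.  ,  1.88,  0.42,  1.05,  0.63])]
B [array([ 0.34,  0.37, -0.02,  1.71,  0.01,  1.06, -1.36]), array([ 0.32,  0.56,  0.01,  1.83, -0.  ,  0.76, -1.35]), array([ 0.35,  0.28, -0.04,  1.53,  0.01,  1.33, -1.36]), array([ 0.24,  0.22, -0.82,  1.67,  0.16,  1.32, -2.28]), array([ 0.1 ,  0.35, -0.68,  1.89,  0.26,  1.  , -2.37])]
use B
409 ((0.580951988697052, -0.26439356803894043), 0.022009633481502533) [ 0.57848032 -0.26277337  0.22002391] 1.8833
```

View pics/w1.png

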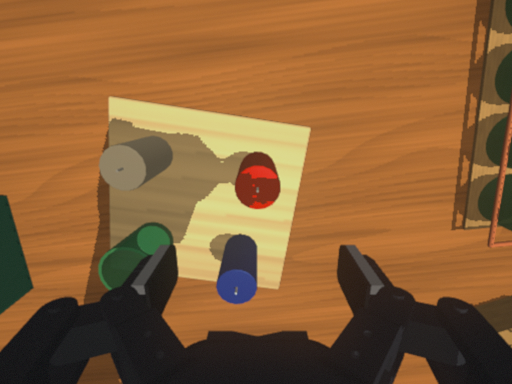

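Wrist view: red at (258,185), with clear space on both jaw sides. Blue (237,270) and the cup (140,255) are nearer the base. The wrist fix agrees with the top camera to within 3 mm.

Run:
```python
from bench import *
from h import *
c=np.array([.580,-.263])
print(movel(np.r_[c,.057],.12,RB,contact_N=6),get_tool_pos())
close_gripper(40);print(get_opening(),get_tool_pos(),get_contact_force())
movel(np.r_[c,.17],.12);movel(np.r_[c,.36],.25)
print(get_opening(),get_contact_force(),get_time_s())
move_pose(np.r_[BIN+.008*BX[:2],.36],RB)
print(get_tool_pos(),get_opening(),get_time_s())
for n in("side","top"):
    im,d=camera(n);cv2.imwrite(f"pics/{n}2.png",im)
    p=camera_params(n);P=cloud(p,d);m=masks(im);t=P[m["red"]];print(n,len(t),t.min(0) if len(t) else 0,t.max(0) if len(t) else 0)
```

```text
False [ 0.58041825 -0.26316519  0.05773954]
0.5338073110993922 [ 0.58029519 -0.26310728  0.0574626 ] [-0.47146279  0.57230235  5.34510908]
0.5252540260651639 [ 0.09400233  0.45196983 -0.87663532] 5.85
[0.52183111 0.18496092 0.35983705] 0.5258653405318304 7.5083
side 0 0 0
top 0 0 0
```

View pics/side2.png

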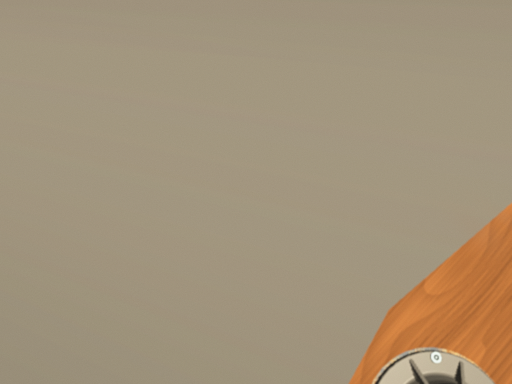

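The side view is now blocked by something grey filling the frame, presumably the arm. Opening 0.526 (about 45 mm) says the candle is held, so I'll check with the other cameras.

Run:
```python
from bench import *
from h import *
p=camera_params("wrist");im,d=camera("wrist");t=cv2.imread("pics/top2.png")
cv2.imwrite("pics/both3.png",cv2.resize(np.hstack([im,t]),(800,300),interpolation=3))
ds=camera("side")[1];print("side depth",np.median(ds),get_contact_force())
P=cloud(p,d);m=masks(im);r=P[m["red"]];
print(len(r),np.percentile(r,[2,50,98],axis=0).round(3) if len(r) else 0);print(flap(P,m["yellow"]))
R=get_tcp_rot();print(R.round(3))
```

```text
side depth 0.0 [-0.24326814  0.93077022 -1.39839043]
7865 [[0.505 0.163 0.391]
 [0.527 0.185 0.405]
 [0.544 0.204 0.407]]
((0.5134584903717041, 0.18516242504119873), (0.14647424221038818, 0.09911234676837921), 83.7221450805664, np.float64(0.21486683732904086), np.int64(5460))
[[ 0.994 -0.108 -0.   ]
 [-0.108 -0.994 -0.   ]
 [-0.     0.    -1.   ]]
```

View pics/both3.png

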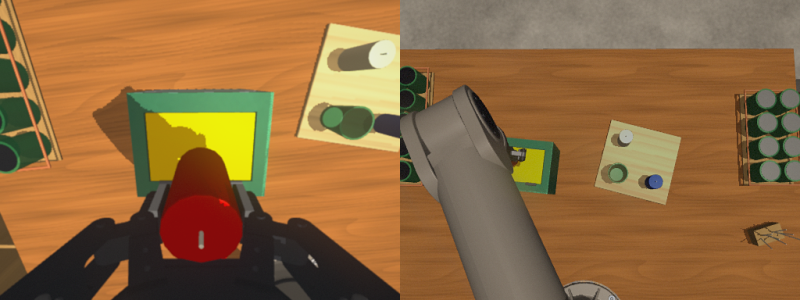

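Wrist view: the candle is upright in the jaws at (200,215), over the flap at (200,145); the flap is level. The top view shows ivory, cup and blue undisturbed, with the arm above the bin. Next I push the candle down.

Run:
```python
from bench import *
from h import *
c=BIN+.008*BX[:2]
print(movel(np.r_[c,.27],.12,RB,contact_N=12),movel(np.r_[c,.195],.06,contact_N=15))
print(get_tool_pos(),get_opening(),get_contact_force(),get_time_s())
p=camera_params("wrist");im,d=camera("wrist");cv2.imwrite("pics/w4.png",im)
P=cloud(p,d);m=masks(im);r=P[m["red"]];print("top z",np.percentile(r[:,2],90));
```

```text
False False
[0.52147108 0.18624572 0.19537594] 0.5240066450413031 [-0.51231238  0.20397698 -0.31314405] 10.0083
top z 0.2413861494927646
```

View pics/w4.png

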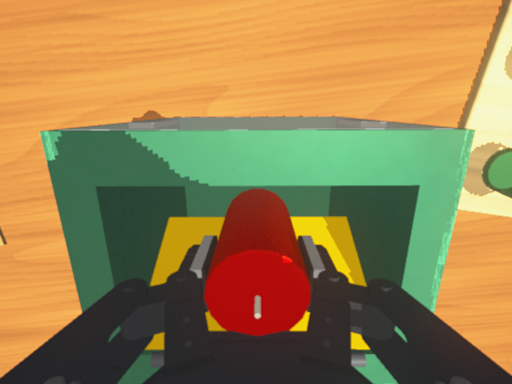

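The candle has pushed the flap open: the flap edge is at row ~217 inside the mouth, and the candle top at (258,290) is at z = 0.241. The underside is therefore at about 0.151, 64 mm below the bin top. Release.

Run:
```python
from bench import *
from h import *
c=BIN+.008*BX[:2]
open_gripper();sleep(.5);print(get_opening(),get_contact_force())
print(movel(np.r_[c,.38],.12,contact_N=15),get_tool_pos(),get_time_s())
sleep(.3)
p=camera_params("wrist");im,d=camera("wrist");cv2.imwrite("pics/w5.png",im)
P=cloud(p,d);m=masks(im);print("red px",m["red"].sum(),"flap",flap(P,m["yellow"]))
```

```text
1.0050434382784186 [0.56992415 0.65995391 0.79349374]
False [0.52107999 0.18603053 0.37934362] 12.7333
red px 0 flap ((0.5130618810653687, 0.183029443025589), (0.142085462808609, 0.09956684708595276), 83.85538482666016, np.float64(0.21482882819862165), np.int64(7053))
```

View pics/w5.png

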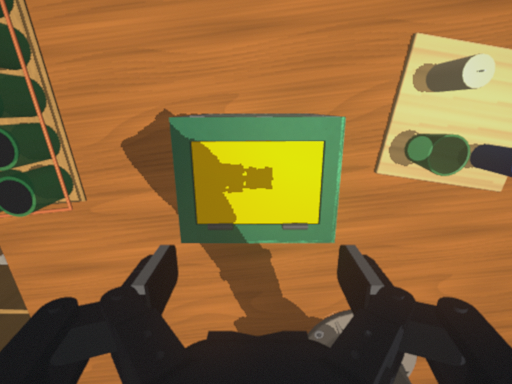

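The flap is shut and level at (258,182), and no red is visible. One numeric check of the bystanders, then hand in.

Run:
```python
from bench import *
from h import *
im,d=camera("top");o=dict(np.load("pics/top.npz"));s=np.s_[150:265,245:365]
g=abs(im[s].astype(int)-o["im"][s]).max(2)>60;v,u=np.nonzero(g);print("changed px",g.sum(),"median uv",np.median(u)+245,np.median(v)+150)
P=cloud(camera_params("top"),d);k=masks(im)["blue"]&(P[...,2]>.097)&(P[...,2]<.13);print(cv2.minEnclosingCircle(P[k][:,:2].astype(np.float32)),"red",masks(im)["red"].sum())
for n,(a,b) in {"ivory":(289,176),"cup":(278,222)}.items():
    w=np.s_[b-14:b+14,a-14:a+14];print(n,abs(d[w]-o["d"][w]).mean())
print(get_contact_force(),get_time_s());finish_job()
```

```text
changed px 513 median uv 334.0 190.0
((0.46779170632362366, -0.22616717219352722), 0.022075027227401733) red 0
ivory 0.01524777
cup 0.01368157
[0.38384019 0.62590412 0.08330893] 13.1333
the job is handed in; nothing more can be done
```

The red candle is in the re-melt bin and the job is handed in, at about 13 s of the 42 s allowed. I gripped the candle near its top and pushed it through the flap until its underside was about 64 mm below the bin top. I then let go and backed straight up.

**Last checks:**
- **Flap:** it is shut and level, with its surface at z = 0.215.
- **Red candle:** no red is visible in the wrist or top picture. I could not see inside the bin.
- **Gripper:** it is open, about 0.16 m above the bin, and touching nothing.
- **Blue candle:** it is within 1 mm of where it started.
- **Ivory candle and cup:** one check was inconclusive. Depth in small windows around them differed by 14–15 mm on average from the first picture. I handed in without finding out why; it could be depth noise at their edges, but I did not test that. Both looked upright and in place in the later pictures, and the picture changes on the board centred on the red candle's old spot.
- **Side camera:** its one later picture was blocked, presumably by the arm, so it gave no check after the start.

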